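Pack a gift tin of hand stamps in the ordered colour

TASK

Take the lid off the round tin and lay it on the grey mat, then pack every stamp on the counter into the tin, upright in a single honeycomb layer: the stamp in the colour of the tile lying on the yellow order stand goes in the very middle, and the others stand in a ring round it, each close beside another one of the ring. When all are in, put the lid back on so that it sits fully home, and leave the eraser, sharpener, tape dispenser and pen cup where they are.

Things in the scene. Friction and masses are not known exactly. Their poses are not given: they have to be found in the camera images.
- tin: Round mint-green tin, loose on the counter, open at the top under its lid: outside diameter 168 mm, inside diameter 164 mm, wall 2 mm, floor 4 mm thick, rim 58 mm high. It holds seven stamps in one layer only when one is in the middle and six round it. Origin at the centre of its underside, z up; 0.4 kg.
- lid: Drop-in lid of the tin, at the start on the tin: a mint disc 170 mm in diameter and 4 mm thick that rests on the tin's rim, below it an aluminium plug 156 mm in diameter and 6 mm high that drops into the mouth, above it a brass knob 20 mm in diameter and 28 mm high in the middle (the grip). Origin at the centre of the plug's underside: disc from 6 to 10 mm above it, knob top 38 mm above it. When it is on the tin the origin lies 52 mm above the tin's origin. 180 g.
- mat: Square grey felt mat 190 x 190 mm, 3 mm thick, fixed to the counter: where the lid is laid while the tin is open. Origin at the centre of its underside.
- stand: Square yellow plinth 70 x 70 x 20 mm, fixed: the order stand. Origin at the centre of its underside.
- holder: Square black plinth 70 x 70 x 20 mm, fixed: the place of the colour tile that is not in use. Origin at the centre of its underside.
- chip_pink: Pink colour tile 50 x 50 x 5 mm, lying fixed on the yellow order stand or on the black plinth. Origin at the centre of its underside.
- chip_blue: Blue colour tile 50 x 50 x 5 mm, lying fixed on whichever of the two plinths the pink tile is not on. Origin at the centre of its underside.
- pink: Pink hand stamp, standing knob up: a round base 50 mm in diameter and 14 mm high, with an upright round knob 18 mm in diameter rising from its middle to 44 mm above the underside (the grip). Origin at the centre of the underside, z up through the knob; 70 g.
- blue: Blue hand stamp, standing knob up: a round base 50 mm in diameter and 14 mm high, with an upright round knob 18 mm in diameter rising from its middle to 44 mm above the underside (the grip). Origin at the centre of the underside, z up through the knob; 70 g.
- plain1: Plain light-wood hand stamp, standing knob up: a round base 50 mm in diameter and 14 mm high, with an upright round knob 18 mm in diameter rising from its middle to 44 mm above the underside (the grip). Origin at the centre of the underside, z up through the knob; 70 g. It may be absent (three to five plain stamps are there).
- plain2: Plain light-wood hand stamp, standing knob up: a round base 50 mm in diameter and 14 mm high, with an upright round knob 18 mm in diameter rising from its middle to 44 mm above the underside (the grip). Origin at the centre of the underside, z up through the knob; 70 g. It may be absent (three to five plain stamps are there).
- plain3: Plain light-wood hand stamp, standing knob up: a round base 50 mm in diameter and 14 mm high, with an upright round knob 18 mm in diameter rising from its middle to 44 mm above the underside (the grip). Origin at the centre of the underside, z up through the knob; 70 g. It may be absent (three to five plain stamps are there).
- plain4: Plain light-wood hand stamp, standing knob up: a round base 50 mm in diameter and 14 mm high, with an upright round knob 18 mm in diameter rising from its middle to 44 mm above the underside (the grip). Origin at the centre of the underside, z up through the knob; 70 g. It may be absent (three to five plain stamps are there).
- plain5: Plain light-wood hand stamp, standing knob up: a round base 50 mm in diameter and 14 mm high, with an upright round knob 18 mm in diameter rising from its middle to 44 mm above the underside (the grip). Origin at the centre of the underside, z up through the knob; 70 g. It may be absent (three to five plain stamps are there).
- eraser: Bystander among the stamps: white and blue eraser 43 x 18 x 12 mm, origin under its centre.
- sharpener: Bystander among the stamps: lilac pencil sharpener block 30 x 30 x 24 mm, origin under its centre.
- tape_dispenser: Bystander: grey desk tape dispenser 130 x 55 mm, 77 mm high, origin under its centre.
- pen_cup: Bystander: empty white ceramic pen cup, 72 mm across, 90 mm high, origin under its centre.

How it is judged:
On the way, in this order (a step that is already met when the one before it is completed fails the run):
1. the lid lies flat on the grey mat, let go (horizontal distance between lid and mat below 0.06 m and height (world z) of lid below 0.012 m and angle between lid's own z axis and vertical below 0.1 rad and contact force between the fingers and lid below 0.3 N), for 0.2 s.
2. every stamp stands flat in the tin, the ordered colour in the middle and the rest side by side round it, the lid still off (horizontal distance between each of pink, blue, plain1, plain2, plain3, plain4, plain5 and tin below 0.06 m and z of pink in the frame of tin between 0 and 0.008 m and angle between each of pink, blue, plain1, plain2, plain3, plain4, plain5's own z axis and vertical below 0.08 rad and z of blue in the frame of tin between 0 and 0.008 m and z of plain1 in the frame of tin between 0 and 0.008 m and z of plain2 in the frame of tin between 0 and 0.008 m and z of plain3 in the frame of tin between 0 and 0.008 m and z of plain4 in the frame of tin between 0 and 0.008 m and z of plain5 in the frame of tin between 0 and 0.008 m and ((horizontal distance between chip_pink and stand below 0.03 m and horizontal distance between pink and tin below 0.01 m and (horizontal distance between blue and plain1 below 0.06 m or horizontal distance between blue and plain2 below 0.06 m or horizontal distance between blue and plain3 below 0.06 m or horizontal distance between blue and plain4 below 0.06 m or horizontal distance between blue and plain5 below 0.06 m)) or (horizontal distance between chip_blue and stand below 0.03 m and horizontal distance between blue and tin below 0.01 m and (horizontal distance between pink and plain1 below 0.06 m or horizontal distance between pink and plain2 below 0.06 m or horizontal distance between pink and plain3 below 0.06 m or horizontal distance between pink and plain4 below 0.06 m or horizontal distance between pink and plain5 below 0.06 m))) and (horizontal distance between plain1 and plain2 below 0.06 m or horizontal distance between plain1 and plain3 below 0.06 m or horizontal distance between plain1 and plain4 below 0.06 m or horizontal distance between plain1 and plain5 below 0.06 m or (horizontal distance between chip_blue and stand below 0.03 m and horizontal distance between plain1 and pink below 0.06 m) or (horizontal distance between chip_pink and stand below 0.03 m and horizontal distance between plain1 and blue below 0.06 m)) and (horizontal distance between plain2 and plain1 below 0.06 m or horizontal distance between plain2 and plain3 below 0.06 m or horizontal distance between plain2 and plain4 below 0.06 m or horizontal distance between plain2 and plain5 below 0.06 m or (horizontal distance between chip_blue and stand below 0.03 m and horizontal distance between plain2 and pink below 0.06 m) or (horizontal distance between chip_pink and stand below 0.03 m and horizontal distance between plain2 and blue below 0.06 m)) and (horizontal distance between plain3 and plain1 below 0.06 m or horizontal distance between plain3 and plain2 below 0.06 m or horizontal distance between plain3 and plain4 below 0.06 m or horizontal distance between plain3 and plain5 below 0.06 m or (horizontal distance between chip_blue and stand below 0.03 m and horizontal distance between plain3 and pink below 0.06 m) or (horizontal distance between chip_pink and stand below 0.03 m and horizontal distance between plain3 and blue below 0.06 m)) and (horizontal distance between plain4 and plain1 below 0.06 m or horizontal distance between plain4 and plain2 below 0.06 m or horizontal distance between plain4 and plain3 below 0.06 m or horizontal distance between plain4 and plain5 below 0.06 m or (horizontal distance between chip_blue and stand below 0.03 m and horizontal distance between plain4 and pink below 0.06 m) or (horizontal distance between chip_pink and stand below 0.03 m and horizontal distance between plain4 and blue below 0.06 m)) and (horizontal distance between plain5 and plain1 below 0.06 m or horizontal distance between plain5 and plain2 below 0.06 m or horizontal distance between plain5 and plain3 below 0.06 m or horizontal distance between plain5 and plain4 below 0.06 m or (horizontal distance between chip_blue and stand below 0.03 m and horizontal distance between plain5 and pink below 0.06 m) or (horizontal distance between chip_pink and stand below 0.03 m and horizontal distance between plain5 and blue below 0.06 m)) and horizontal distance between lid and tin above 0.12 m), for 0.2 s.
At the end, for the whole second after the job is handed in: Stamps flat on the tin floor, upright within 0.08 rad; ordered colour within 10 mm of the tin centre; every other stamp centre within 60 mm of another ring stamp centre; lid home on the rim of the upright tin (0.04 rad, 3 mm, 8 mm off-centre); all at rest (horizontal distance between each of pink, blue, plain1, plain2, plain3, plain4, plain5 and tin below 0.06 m and z of pink in the frame of tin between 0 and 0.008 m and angle between each of pink, blue, plain1, plain2, plain3, plain4, plain5's own z axis and vertical below 0.08 rad and z of blue in the frame of tin between 0 and 0.008 m and z of plain1 in the frame of tin between 0 and 0.008 m and z of plain2 in the frame of tin between 0 and 0.008 m and z of plain3 in the frame of tin between 0 and 0.008 m and z of plain4 in the frame of tin between 0 and 0.008 m and z of plain5 in the frame of tin between 0 and 0.008 m and ((horizontal distance between chip_pink and stand below 0.03 m and horizontal distance between pink and tin below 0.01 m and (horizontal distance between blue and plain1 below 0.06 m or horizontal distance between blue and plain2 below 0.06 m or horizontal distance between blue and plain3 below 0.06 m or horizontal distance between blue and plain4 below 0.06 m or horizontal distance between blue and plain5 below 0.06 m)) or (horizontal distance between chip_blue and stand below 0.03 m and horizontal distance between blue and tin below 0.01 m and (horizontal distance between pink and plain1 below 0.06 m or horizontal distance between pink and plain2 below 0.06 m or horizontal distance between pink and plain3 below 0.06 m or horizontal distance between pink and plain4 below 0.06 m or horizontal distance between pink and plain5 below 0.06 m))) and (horizontal distance between plain1 and plain2 below 0.06 m or horizontal distance between plain1 and plain3 below 0.06 m or horizontal distance between plain1 and plain4 below 0.06 m or horizontal distance between plain1 and plain5 below 0.06 m or (horizontal distance between chip_blue and stand below 0.03 m and horizontal distance between plain1 and pink below 0.06 m) or (horizontal distance between chip_pink and stand below 0.03 m and horizontal distance between plain1 and blue below 0.06 m)) and (horizontal distance between plain2 and plain1 below 0.06 m or horizontal distance between plain2 and plain3 below 0.06 m or horizontal distance between plain2 and plain4 below 0.06 m or horizontal distance between plain2 and plain5 below 0.06 m or (horizontal distance between chip_blue and stand below 0.03 m and horizontal distance between plain2 and pink below 0.06 m) or (horizontal distance between chip_pink and stand below 0.03 m and horizontal distance between plain2 and blue below 0.06 m)) and (horizontal distance between plain3 and plain1 below 0.06 m or horizontal distance between plain3 and plain2 below 0.06 m or horizontal distance between plain3 and plain4 below 0.06 m or horizontal distance between plain3 and plain5 below 0.06 m or (horizontal distance between chip_blue and stand below 0.03 m and horizontal distance between plain3 and pink below 0.06 m) or (horizontal distance between chip_pink and stand below 0.03 m and horizontal distance between plain3 and blue below 0.06 m)) and (horizontal distance between plain4 and plain1 below 0.06 m or horizontal distance between plain4 and plain2 below 0.06 m or horizontal distance between plain4 and plain3 below 0.06 m or horizontal distance between plain4 and plain5 below 0.06 m or (horizontal distance between chip_blue and stand below 0.03 m and horizontal distance between plain4 and pink below 0.06 m) or (horizontal distance between chip_pink and stand below 0.03 m and horizontal distance between plain4 and blue below 0.06 m)) and (horizontal distance between plain5 and plain1 below 0.06 m or horizontal distance between plain5 and plain2 below 0.06 m or horizontal distance between plain5 and plain3 below 0.06 m or horizontal distance between plain5 and plain4 below 0.06 m or (horizontal distance between chip_blue and stand below 0.03 m and horizontal distance between plain5 and pink below 0.06 m) or (horizontal distance between chip_pink and stand below 0.03 m and horizontal distance between plain5 and blue below 0.06 m)) and linear speed of each of pink, blue, plain1, plain2, plain3, plain4, plain5, lid, tin below 0.02 m/s and horizontal distance between lid and tin below 0.008 m and z of lid in the frame of tin between 0.049 and 0.055 m and angle between lid's own z axis and vertical below 0.04 rad and angle between tin's own z axis and vertical below 0.05 rad and height (world z) of tin below 0.01 m); the robot touches nothing.
It fails at once if a bystander (eraser, sharpener, tape dispenser, pen cup) is pushed more than 40 mm from its place or the pen cup is knocked over (distance of any of eraser, sharpener, tape_dispenser, pen_cup from where it was at the start of the episode above 0.04 m or angle between pen_cup's own z axis and vertical above 0.6 rad).
Of plain1, plain2, plain3, plain4, plain5 only 3 to 5 are there at a start; the rules pass over those that are not, and their reading is None.
At some moment in a run one of lid may be knocked a few centimetres aside while the robot is not near it.
Once in a run the grip may slacken for a moment while it holds something.
It also fails if it takes over 210 s, if anything falls off the work surface, if the arm or the gripper's body presses on something with over 40 N, if the wrist force passes 120 N, or if a joint passes its speed limit or range.

ROBOT

A 6-joint arm with a two-finger parallel gripper is mounted at the origin on the work surface. World frame = base frame: x ahead of the robot, y to its left, z up, the work surface at z = 0. Lengths are in m, angles in rad, forces in N, time in s.
With the tool pointing down it reaches from about 0.35 to 0.725 m from the base axis. Payload 4.3 kg.
Tool frame: the origin (TCP) lies at the very end of the fingers, on their centre line; the grasp point (between the pads) lies 19 mm behind it (pinch_z is the distance from the TCP to the grasp point, in m); z points along the fingers, y is the line along which they close (so a half turn about z gives the same grasp; the last joint's range is limited). The gripper opens to 85 mm and grips with 20 to 120 N. Pads are 22 mm wide; open, the fingers measure 114 mm over their backs; the gripper's body (76 mm by 85 mm) begins 54 mm behind the grasp point. The pads swing forward as they close: fully open they stand 13 mm farther back than shut.
Start: joints at [-1.415, 0.377, 0.081, 1.274, 0, 1.46], TCP at [0.151, -0.555, 0.231] pointing down, gripper open.
Joint ranges: [-2.72, 2.72], [-0.84, 1.66], [-1.02, 1.22], [-1.77, 2.12], [-1.37, 1.28], [-3.14, 3.14]. Speed limits (rad/s): [2.57, 2.57, 3.14, 3.14, 3.14, 3.14].

INTERFACE

Orientations are given as a unit quaternion [w, x, y, z].
In Python, from plant import movep, movel, set_joints, move_gripper, pause, ik, get_obs, grab_frame, camera_params, Unreachable, sign_off, look_for, trace, pinpoint, pinch_z gives the robot as it stands. Calls block until the motion is done:
- movep(position, orientation): joint-space move of the TCP to a pose.
- movel(position, ori=None, v=0.15, threshold=None): straight line of the TCP; ori=None keeps the orientation; v is the mean speed in m/s. With threshold (N) it stops when the force on the tool has changed by that much, and returns True; else False.
- set_joints(angles): joint-space move.
- move_gripper(opening, squeeze=None): finger opening in m; squeeze is the grip in N (None keeps the last); returns when the fingers have stopped.
- pause(seconds).
- ik(position, orientation): joint angles nearest the present ones, or None.
- get_obs(): the state.
- grab_frame(name): name is "scene" or "top" or "wrist"; returns (picture, depth): 384x512x3 uint8, red, green, blue; 384x512 float32, m along the optical axis (not along the pixel's ray), 0 where there is no reading.
- camera_params(name): a dict with "mtx" (3x3 intrinsics, pixels), "distortion" ([k1, k2, p1, p2, k3] as OpenCV has them; the pictures are not rectified), "R" (3x3) and "t" (3): a world point X has camera coordinates R X + t. Camera axes: x right, y down, z forward; pixel columns grow to the right and rows downward; lengths in m; the calibration is good to about 2 mm. A picture is of the moment at which its call begins: read the wrist's pose just before it. camera_params takes no time and is no camera call; for the wrist camera it gives the pose at the moment of the call.
A pose or a line that the arm cannot do raises Unreachable and nothing moves.
- sign_off(): hands the job in; it is judged then, once.
Trained networks look in the newest picture that a camera, given by its name, has taken for a name from the list of things; names that differ only in an ending like _2 or _b are one class to them, and where a whole thing is asked for, a point or a joint stands for the part that bears it (a point fixed in the world has none). Each returns a list of dicts, best first, with "p" (0 to 1); they miss things now and then, are a little off and sometimes report something else, mostly with a low value. They report only what shows in the picture. A call takes as long as a camera call.
- look_for(camera, name): "rect" ([centre column, centre row, width, height] in pixels, round what is visible of it).
- trace(camera, name): "mask" (384x512 bool, what is visible of it) and "rect" ([centre column, centre row, width, height] in pixels, round what is visible of it).
- pinpoint(camera, name): "pixel" ([row, column] in pixels: a listed point, or the origin of a listed thing).
The state is a dict: "time_s": time; "q": joint angles; "joint_vel": joint speeds; "joint_efforts": joint torques, N m; "position": TCP position; "ee_rot": TCP orientation; "ft_force": force on the tool from outside, world axes, zero at the start; "wrist_torque": the same for the moment, N m; "grip_width": finger opening in m; "grip_force": force on a finger pad.
Only numpy, scipy, OpenCV 4.12 (cv2) and the standard library are available. Lean on these libraries where they do the work, as an engineer would, in place of code of your own. Each camera call takes 0.05 s, during which the arm holds its last target. There are 200 camera calls.

## Working session

There is one attempt and no reset: what is moved stays moved. The work goes in short steps, each a Python script; the robot and the scene stay as the last script left them, time stands still between calls to the robot, and variables do not carry over. Pictures are saved under pics/ and viewed, at most 14 in all, crops included, and the job is handed in when it is done.

```bash
mkdir -p pics; ls; python3 - <<'E'
from plant import *
import cv2,numpy as np
for c in("scene","top"):
    im,d=grab_frame(c); cv2.imwrite(f"pics/{c}0.png",im[:,:,::-1]); p=camera_params(c); print(c,np.round(p["mtx"],1).tolist(),p["distortion"],np.round(p["R"],3).tolist(),np.round(p["t"],3))
print(get_obs(),pinch_z)
E
```

```text
pics
scene [[372.4, 0.0, 250.9], [0.0, 372.4, 196.0], [0.0, 0.0, 1.0]] [-0.1217538  0.         0.         0.         0.       ] [[0.414, 0.91, -0.014], [0.522, -0.25, -0.816], [-0.746, 0.331, -0.578]] [-0.211 -0.263  1.822]
top [[369.9, 0.0, 251.5], [0.0, 369.9, 195.3], [0.0, 0.0, 1.0]] [-0.00679619  0.          0.          0.          0.        ] [[0.024, -1.0, -0.002], [-0.997, -0.024, -0.08], [0.08, 0.004, -0.997]] [-0.068  0.564  1.038]
{'time_s': 0.1, 'q': array([-1.41534331e+00,  3.77982801e-01,  7.97961801e-02,  1.27442156e+00,
        1.82289694e-05,  1.46051415e+00]), 'joint_vel': array([ 6.18074110e-04, -3.50398383e-04,  4.50352065e-03, -2.33879812e-04,
        3.06483659e-05,  1.14146089e-03]), 'joint_efforts': array([ 1.14905644e-03, -4.64696538e+01,  2.70580924e+01,  1.21089653e-02,
       -7.94859261e-05,  2.29740877e-06]), 'position': array([ 0.15093664, -0.55423497,  0.23047264]), 'ee_rot': array([-9.05901288e-04,  9.91185674e-01,  1.32476940e-01, -1.13468359e-05]), 'ft_force': array([ 0.78514696, -0.02994143,  0.39986397]), 'wrist_torque': array([-0.0324688 , -0.01795943,  0.02023642]), 'grip_force': 0.0, 'grip_width': 0.08550463577016788} 0.0187
```

View pics/top0.png

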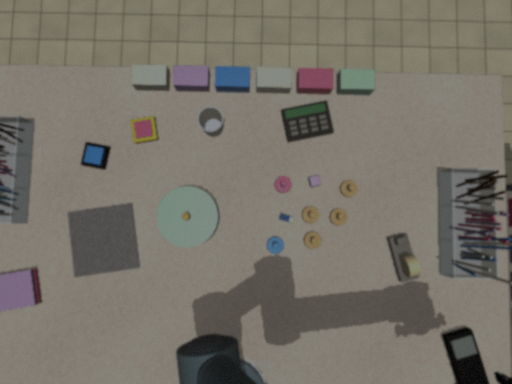

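View pics/scene0.png

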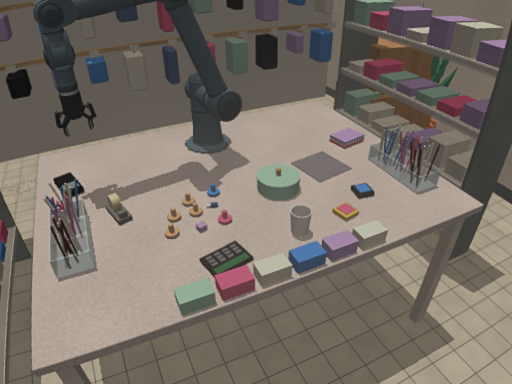

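Pink tile is on the yellow stand (top 144,129), so pink goes in the middle. There are four plain stamps at (348,188), (310,214), (338,216) and (312,240). Pink is at (283,184), blue at (275,244), the lidded tin at (187,216) and the mat at (104,240).

```bash
cat > h.py <<'E'
from plant import *
import cv2,numpy as np
from scipy import ndimage,optimize
def cloud(cam):
    p=camera_params(cam); im,d=grab_frame(cam); h,w=d.shape
    uv=np.stack(np.meshgrid(np.arange(w),np.arange(h)),-1).reshape(-1,1,2).astype(np.float32)
    n=cv2.undistortPoints(uv,p["mtx"],p["distortion"]).reshape(h,w,2)
    c=np.dstack([n*d[...,None],d]); X=(c-p["t"])@p["R"]
    X[d==0]=np.nan
    return im,X
def blobs(im,X,zlo,zhi,amin,amax):
    """connected patches of height zlo..zhi: (xyz, pixel count, colour, (col,row), extents)"""
    m=(X[...,2]>zlo)&(X[...,2]<zhi); l,n=ndimage.label(m); out=[]
    for i in range(1,n+1):
        k=l==i; a=k.sum()
        if amin<=a<=amax:
            P=X[k]; r,c=np.nonzero(k)
            out.append(((P.max(0)+P.min(0))/2,int(a),im[k].mean(0).astype(int),(int(c.mean()),int(r.mean())),np.ptp(P,0)))
    return out
def down(yaw):
    """tool down, fingers closing along the direction yaw (mod pi) in the plane"""
    a=yaw-np.pi/2   # tool x dir; y=flipped
    return np.array([0,np.cos(a/2),np.sin(a/2),0])
def show(bl):
    for b in bl: print(np.round(b[0],4),b[1],b[2],b[3],np.round(b[4],3))
E
python3 - <<'E'
from h import *
im,X=cloud("top")
print("counter z",np.nanmedian(X[150:170,200:260,2]), "mat z",np.nanmedian(X[225:255,90:120,2]), X[240,104])
show(blobs(im,X,.028,.055,5,200)); print("tin/lid"); show(blobs(im,X,.053,.075,500,5000))
for c in((186,216),): print(X[214:219,184:189,2].round(3))
print("wrist",camera_params("wrist"))
q=down(0.3); print(ik([.5,0,.3],q))
E
```

```text
counter z 0.00028506200479316894 mat z 0.0031203064355095544 [0.42673807 0.36961539 0.00359828]
[0.7768 0.0653 0.0416] 84 [75 73 67] (209, 117) [0.041 0.056 0.027]
[0.7658 0.6526 0.0416] 40 [68 69 65] (7, 119) [0.003 0.055 0.026]
[0.7395 0.6219 0.0491] 5 [73 73 71] (15, 128) [0.006 0.004 0.01 ]
[0.7421 0.0556 0.0412] 25 [68 66 60] (215, 133) [0.016 0.038 0.024]
[0.7316 0.6427 0.0419] 14 [66 65 61] (9, 131) [0.006 0.007 0.023]
[0.7048 0.6489 0.0414] 23 [80 78 74] (7, 140) [0.01  0.01  0.026]
[0.6901 0.6738 0.0331] 5 [41 37 36] (0, 145) [0.005 0.005 0.008]
[0.6657 0.6475 0.0413] 32 [82 84 83] (6, 153) [0.003 0.054 0.026]
[0.6356 0.6647 0.0359] 12 [77 56 60] (1, 164) [0.007 0.008 0.014]
[0.6154 0.641  0.0416] 26 [63 56 64] (8, 171) [0.019 0.018 0.025]
[ 0.6441 -0.6681  0.0416] 60 [80 80 77] (475, 171) [0.007 0.098 0.026]
[0.6126 0.6642 0.0334] 6 [72 57 60] (1, 172) [0.004 0.002 0.008]
[ 0.6011 -0.1436  0.0401] 33 [122  75  93] (283, 183) [0.017 0.014 0.016]
[ 0.6113 -0.6509  0.0407] 15 [61 59 58] (462, 183) [0.007 0.004 0.025]
[ 0.615  -0.6772  0.0405] 9 [58 56 53] (472, 182) [0.005 0.0
[... 3187 characters left out ...]
[[0.09  0.093 0.089 0.089 0.089]
 [0.087 0.088 0.09  0.089 0.09 ]
 [0.088 0.09  0.089 0.09  0.089]
 [0.091 0.089 0.091 0.089 0.092]
 [0.089 0.09  0.09  0.088 0.087]]
wrist {'mtx': array([[334.18266999,   0.        , 258.69500904],
       [  0.        , 334.18266999, 188.024904  ],
       [  0.        ,   0.        ,   1.        ]]), 'distortion': array([-0.03413808,  0.        ,  0.        ,  0.        ,  0.        ]), 'R': array([[ 0.26359576, -0.96463162, -0.00176663],
       [-0.92041454, -0.25206026,  0.29883558],
       [-0.28871155, -0.07714576, -0.95430298]]), 't': array([-0.57435116, -0.03915151,  0.38012882])}
[-0.12694064  0.21375989  0.03290705  1.38994348  0.         -1.99773697]
```

```bash
cat >> h.py <<'E'
def ori(xy,yaw):
    q1=np.arctan2(xy[1],xy[0]); a=yaw-np.pi/2
    w=lambda t:(t+np.pi)%(2*np.pi)-np.pi
    if abs(w(q1+np.pi-a))>np.pi/2: a+=np.pi
    a=w(a); return np.array([0,np.cos(a/2),np.sin(a/2),0])
def at(xy,z): return [float(xy[0]),float(xy[1]),float(z)]
def pick(xy,z,yaw,hover=.06,open_=.045,sq=50,lift=.08,v=.12):
    """z: TCP height at the grasp"""
    o=ori(xy,yaw); move_gripper(open_)
    movep(at(xy,z+hover),o); movel(at(xy,z),v=v)
    move_gripper(0,sq); pause(.1); s=get_obs()
    movel(at(xy,z+lift),v=v); e=get_obs()
    print("pick",np.round(xy,3),"w",round(s["grip_width"],4),round(e["grip_width"],4),"F",round(e["grip_force"],1),"fz",round(e["ft_force"][2],2),"t",round(e["time_s"],1))
    return o
E
python3 - <<'E'
from h import *
xy=np.array([.5005,.1228])
# centre from knob
im,X=cloud("top"); m=X[...,2]>.078; m[:,:170]=0; m[:,205:]=0; m[:200]=0; m[232:]=0
k=X[m]; print(len(k),(k.max(0)+k.min(0))/2)
movep(at(xy,.2),ori(xy,np.arctan2(.123,.5)+np.pi/2))
xy=((k.max(0)+k.min(0))/2)[:2]
o=pick(xy,.067,np.arctan2(.123,.5)+np.pi/2,lift=.035)
m=np.array([.427,.370])
movel(at(m,.102),o,v=.15); print(get_obs()["grip_width"],get_obs()["ft_force"])
print(movel(at(m,.017),v=.06,threshold=4),get_obs()["position"])
E
```

```text
47 [0.50020908 0.12144314 0.08577818]
pick [0.5   0.121] w 0.018 0.0185 F 49.0 fz -1.51 t 5.3
0.017985228529071546 [-0.04893291  0.63172001 -1.38297211]
True [0.42669145 0.36976474 0.01945803]
```

```bash
python3 - <<'E'
from h import *
move_gripper(.05); p=get_obs()["position"]; movel([p[0],p[1],.12]); 
movep(at([.42,.02],.30),ori([.42,.02],np.pi/2))
im,X=cloud("top")
cv2.imwrite("pics/t1.png",im[:,:,::-1])
print("lid"); show(blobs(im,X,.010,.025,500,6000)); show(blobs(im,X,.03,.05,20,200)[:0])
k=(X[...,2]>.025)&(X[...,2]<.06); k[:,:70]=0;k[:,140:]=0;k[:200]=0;k[290:]=0
P=X[k]; print("knob",len(P),(P.max(0)+P.min(0))/2,P.max(0))
k=(X[...,2]>.05)&(X[...,2]<.066); k[:,:150]=0;k[:,225:]=0;k[:170]=0;k[260:]=0
P=X[k]; print("rim",len(P),(P.max(0)+P.min(0))/2,np.ptp(P,axis=0))
# plane fit of lid disc
d=(X[...,2]>.008)&(X[...,2]<.025); d[:,:60]=0;d[:,145:]=0;d[:195]=0;d[290:]=0
P=X[d];A=np.c_[P[:,:2],np.ones(len(P))];print("plane",np.linalg.lstsq(A,P[:,2],rcond=None)[0],P.mean(0),len(P))
E
```

```text
lid
[ 0.7897 -0.2121  0.0165] 1569 [60 65 56] (306, 120) [0.124 0.154 0.013]
[0.4259 0.3713 0.0171] 1643 [118 144 126] (96, 235) [0.164 0.165 0.014]
[ 0.0721 -0.0141  0.0175] 676 [45 52 54] (231, 371) [0.067 0.164 0.015]
knob 53 [0.42535763 0.36840693 0.0358952 ] [0.43381564 0.37800282 0.04448001]
rim 144 [0.51458846 0.12223179 0.05634172] [0.13463475 0.16681205 0.01268195]
plane [ 0.00025422 -0.00173848  0.01364592] [0.44082606 0.38830802 0.01308292] 1733
```

View pics/t1.png

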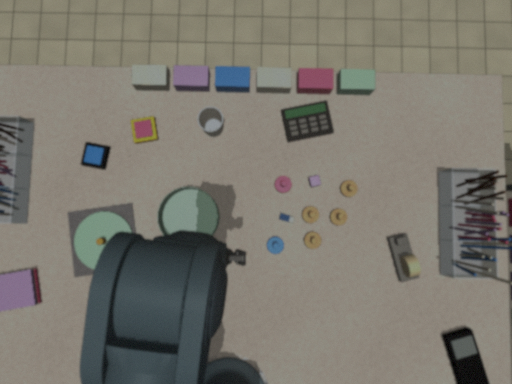

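Lid lies flat at the mat centre (top 100,240) and the tin is open. Now pink goes to the centre, using a double grip to centre it exactly.

```bash
cat >> h.py <<'E'
def tin_fit(X,c0=(.5,.122)):
    r=np.hypot(X[...,0]-c0[0],X[...,1]-c0[1]); P=X[(X[...,2]>.052)&(X[...,2]<.064)&(r>.065)&(r<.1)]
    f=lambda p:np.hypot(P[:,0]-p[0],P[:,1]-p[1])-p[2]
    s=optimize.least_squares(f,[*c0,.083],loss="soft_l1",f_scale=.002).x
    return s,len(P),np.median(P[:,2])
def fetch(xy,yaw):
    """grip twice, crosswise, so the knob ends on the TCP axis; returns orientation"""
    o=ori(xy,yaw+np.pi/2); move_gripper(.040)
    movep(at(xy,.085),o); movel(at(xy,.018),v=.12); move_gripper(0,25); move_gripper(.04)
    movel(at(xy,.055),v=.15); o=pick(xy,.018,yaw,hover=.037,open_=.04,sq=50,lift=.072)
    return o
def put(xy,yaw):
    o=ori(xy,yaw); movep(at(xy,.105),o); s=get_obs()
    print("carry w",round(s["grip_width"],4),"F",round(s["grip_force"],1))
    movel(at(xy,.035),v=.12); c=movel(at(xy,.019),v=.04,threshold=3); z=get_obs()["position"][2]
    move_gripper(.030); movel(at(xy,.11),v=.15); s=get_obs()
    print("put",np.round(xy,4),"contact",c,"z",round(z,4),"t",round(s["time_s"],1))
E
python3 - <<'E'
from h import *
im,X=cloud("top")
movep(at([.58,-.14],.25),ori([.58,-.14],0))
im,X=cloud("top"); print(tin_fit(X))
fetch(np.array([.6011,-.1436]),0)
im,X=cloud("top"); print(tin_fit(X))
cv2.imwrite("pics/t2.png",im[150:300,130:380,::-1].repeat(3,0).repeat(3,1))
E
```

```text
(array([0.49980231, 0.12164649, 0.08246279]), 182, np.float64(0.05746853524325818))
pick [ 0.601 -0.144] w 0.0164 0.0165 F 48.9 fz -0.24 t 19.2
(array([0.49977842, 0.12166169, 0.08246971]), 176, np.float64(0.05750324726950401))
```

View pics/t2.png

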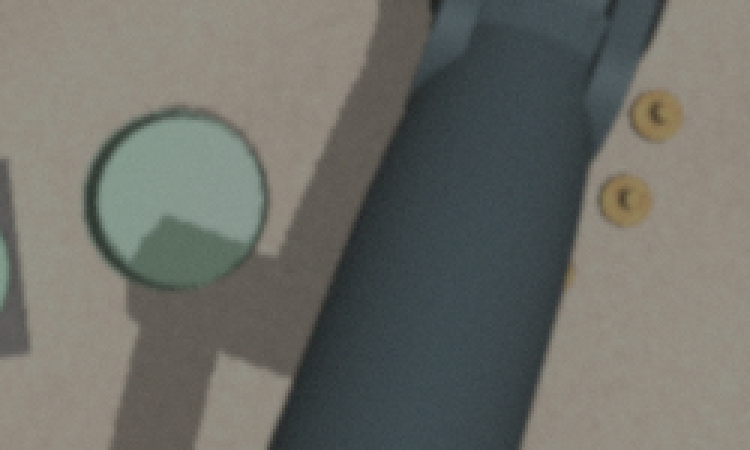

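The tin is empty and clear, and pink is held. Placing it in the centre and checking the camera bias.

```bash
cat >> h.py <<'E'
def inside(X,im,c=(.4998,.1217)):
    r=np.hypot(X[...,0]-c[0],X[...,1]-c[1]); Y=X.copy(); Y[r>.078]=np.nan
    return blobs(im,Y,.030,.056,8,200)
E
python3 - <<'E'
from h import *
put(np.array([.4998,.1217]),0)
movep(at([.42,-.13],.2),ori([.42,-.13],0))
im,X=cloud("top"); print(tin_fit(X)); show(inside(X,im))
cv2.imwrite("pics/t3.png",im[150:300,130:380,::-1].repeat(3,0).repeat(3,1))
print(X[216:222,170:176,2].round(4))
l=(X[...,2]>.025)&(X[...,2]<.06); l[:,:70]=0;l[:,140:]=0;l[:200]=0;l[290:]=0
P=X[l]; print("lidknob",(P.max(0)+P.min(0))/2)
E
```

```text
carry w 0.0164 F 48.7
put [0.4998 0.1217] contact True z 0.0224 t 23.6
(array([0.49973737, 0.12168297, 0.08250146]), 182, np.float64(0.05731472427296893))
[0.5012 0.1209 0.0431] 37 [127  77  95] (188, 216) [0.017 0.018 0.018]
[[ 0.0033  0.0077  0.0039  0.0008  0.0055  0.0048]
 [ 0.0022  0.0016  0.0079  0.0041  0.0084  0.0036]
 [-0.0009  0.005   0.0026  0.0063  0.0037  0.0038]
 [ 0.0057  0.0042  0.0025  0.0065  0.0023  0.0025]
 [ 0.0039  0.0014  0.0027  0.0036  0.0074  0.0032]
 [ 0.0028  0.005   0.005   0.0042  0.0028  0.004 ]]
lidknob [0.41537783 0.37321054 0.03497072]
```

View pics/t3.png

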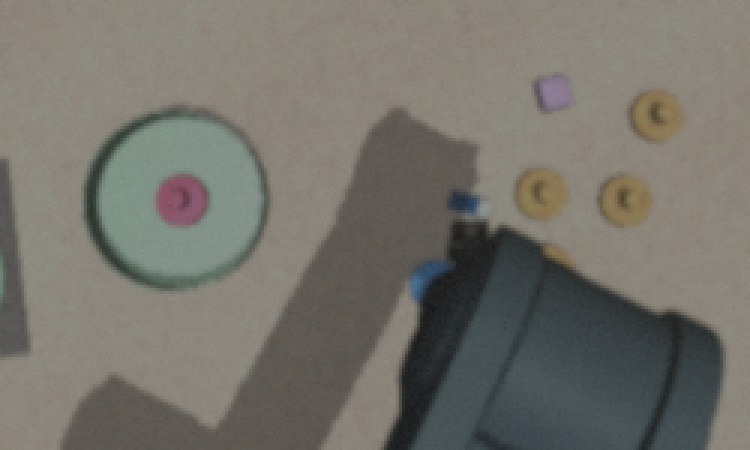

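```bash
cat >> h.py <<'E'
T=np.array([.4998,.1217])
def slot(i): 
    f=np.deg2rad(-125+62.5*i); return T+.0535*np.array([np.cos(f),np.sin(f)]),f+np.pi/2
E
python3 - <<'E'
from h import *
for i,xy in enumerate([(.4253,-.1244),(.5153,-.2244)]):
    fetch(np.array(xy),0); s,y=slot(i); print(np.round(s,4)); put(s,y)
movep(at([.44,-.2],.2),ori([.44,-.2],0))
im,X=cloud("top"); print(tin_fit(X)); show(inside(X,im))
cv2.imwrite("pics/t4.png",im[150:300,60:360,::-1].repeat(2,0).repeat(2,1))
E
```

```text
pick [ 0.425 -0.124] w 0.016 0.0162 F 48.7 fz -1.32 t 32.6
[0.4691 0.0779]
carry w 0.0164 F 48.7
put [0.4691 0.0779] contact True z 0.0221 t 36.5
pick [ 0.515 -0.224] w 0.016 0.0161 F 48.8 fz -1.13 t 43.0
[0.5245 0.0742]
carry w 0.016 F 48.7
put [0.5245 0.0742] contact True z 0.0222 t 46.2
(array([0.49980422, 0.12168841, 0.08250656]), 180, np.float64(0.05730525722302429))
[0.5249 0.0727 0.0407] 37 [134 117  82] (205, 207) [0.017 0.016 0.019]
[0.5012 0.1208 0.0423] 38 [132  80  99] (188, 216) [0.017 0.017 0.019]
[0.4703 0.0763 0.0415] 35 [ 69 107 140] (203, 227) [0.014 0.015 0.021]
```

View pics/t4.png

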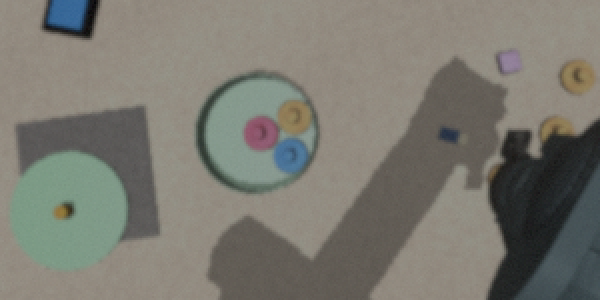

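Pink, blue and one plain sit correctly in the tin. The lid was knocked aside, to about (91,255) in the top image, but is still reachable. Continuing.

```bash
python3 - <<'E'
from h import *
for i,xy in enumerate([(.4415,-.2312),(.5103,-.306),(.594,-.3341)]):
    fetch(np.array(xy),0); s,y=slot(i+2); put(s,y)
movep(at([.42,-.15],.25),ori([.42,-.15],0))
im,X=cloud("top"); print(tin_fit(X)); show(inside(X,im))
d=(X[...,2]>.008)&(X[...,2]<.025); d[:,:40]=0;d[:,150:]=0;d[:195]=0;d[300:]=0
P=X[d];A=np.c_[P[:,:2],np.ones(len(P))];print("plane",np.linalg.lstsq(A,P[:,2],rcond=None)[0],(P.max(0)+P.min(0))/2,np.ptp(P,axis=0))
l=(X[...,2]>.025)&(X[...,2]<.06); l[:,:60]=0;l[:,140:]=0;l[:200]=0;l[290:]=0
P=X[l]; print("lidknob",(P.max(0)+P.min(0))/2,np.ptp(P,axis=0),len(P))
cv2.imwrite("pics/t5.png",im[150:300,60:360,::-1].repeat(2,0).repeat(2,1))
E
```

```text
pick [ 0.442 -0.231] w 0.0164 0.016 F 48.7 fz -1.0 t 54.2
carry w 0.0164 F 48.7
put [0.5533 0.1217] contact True z 0.0221 t 57.7
pick [ 0.51  -0.306] w 0.0163 0.0164 F 48.8 fz -1.29 t 64.5
carry w 0.0166 F 48.7
put [0.5245 0.1692] contact True z 0.0223 t 68.4
pick [ 0.594 -0.334] w 0.016 0.0162 F 48.8 fz -1.25 t 75.5
carry w 0.0164 F 48.8
put [0.4691 0.1655] contact True z 0.0224 t 79.5
(array([0.49972937, 0.1216594 , 0.08246321]), 180, np.float64(0.057395126350037524))
[0.553  0.1205 0.0413] 37 [130 113  78] (189, 197) [0.014 0.017 0.021]
[0.5252 0.1677 0.0422] 39 [129 111  77] (172, 207) [0.017 0.016 0.023]
[0.5248 0.0725 0.0408] 37 [132 115  80] (205, 207) [0.016 0.016 0.021]
[0.5012 0.121  0.042 ] 37 [130  79  98] (188, 216) [0.017 0.017 0.021]
[0.4709 0.164  0.0415] 40 [128 111  77] (172, 226) [0.014 0.019 0.019]
[0.4703 0.076  0.0433] 35 [ 67 105 138] (203, 227) [0.014 0.016 0.017]
plane [-0.00124979 -0.00184219  0.01426926] [0.38421688 0.41455355 0.01630628] [0.25705416 0.25199177 0.01658822]
lidknob [0.38358325 0.39110682 0.03487786] [0.01944203 0.01840676 0.01953462] 55
```

View pics/t5.png

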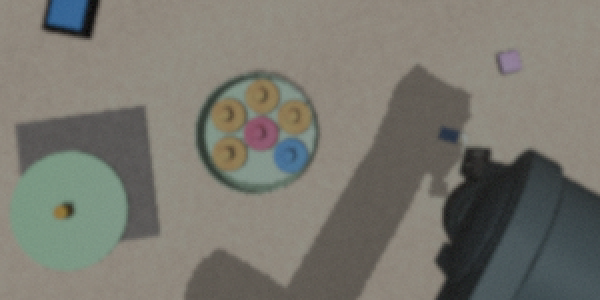

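All six stamps stand as required: pink in the centre, five in the ring with a gap, and the lid flat at knob (63,211) in this crop. Next is the lid.

```bash
python3 - <<'E'
from h import *
xy=np.array([.3829,.3918]); y=np.arctan2(xy[1],xy[0])+np.pi/2
movep(at([.4,.3],.25),ori([.4,.3],y))
o=ori(xy,y+np.pi/2); move_gripper(.045); movep(at(xy,.085),o); movel(at(xy,.019),v=.12); move_gripper(0,25); move_gripper(.045); movel(at(xy,.06))
pick(xy,.019,y,hover=.041,sq=70,lift=.1)
movep(at(T,.125),ori(T,np.arctan2(T[1],T[0])+np.pi/2)); pause(.3); s=get_obs(); print(s["grip_width"],s["grip_force"],s["ft_force"],s["wrist_torque"])
im,X=cloud("top"); r=np.hypot(X[...,0]-T[0],X[...,1]-T[1]); d=(X[...,2]>.095)&(X[...,2]<.135)&(r<.095)
im,_=grab_frame("scene"); cv2.imwrite("pics/s6.png",im[120:240,200:360,::-1].repeat(4,0).repeat(4,1))
E
```

```text
pick [0.383 0.392] w 0.0177 0.0174 F 68.4 fz -1.95 t 89.7
0.01747186107602328 68.37051272392273 [ 0.25703578 -0.40451812 -2.4366209 ] [ 0.04011921 -0.01381245  0.02106939]
```

View pics/s6.png

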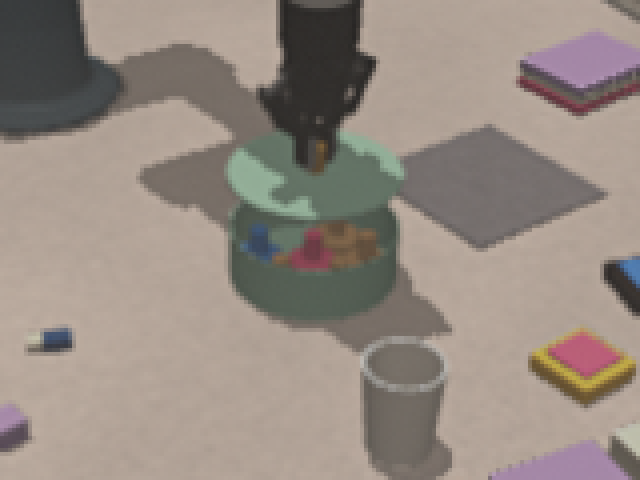

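The lid hangs level over the tin; lowering it.

```bash
python3 - <<'E'
from h import *
movel(at(T,.085),v=.1); c=movel(at(T,.064),v=.03,threshold=4); s=get_obs(); print(c,s["position"],s["ft_force"])
E
```

```text
True [0.49988954 0.12170185 0.06927199] [-0.72572227  0.3681561   3.45531023]
```

```bash
python3 - <<'E'
from h import *
move_gripper(.045); movel(at(T,.14)); movep(at([.42,-.2],.25),ori([.42,-.2],0)); pause(.5)
im,X=cloud("top"); r=np.hypot(X[...,0]-T[0],X[...,1]-T[1]); d=(X[...,2]>.045)&(X[...,2]<.075)&(r<.1)
P=X[d]; q=X[d&(r>.02)&(r<.08)]; print("disc",(P.max(0)+P.min(0))/2,np.ptp(P,axis=0),np.median(q[:,2]),np.linalg.lstsq(np.c_[q[:,:2]-T,np.ones(len(q))],q[:,2],rcond=None)[0])
k=X[(X[...,2]>.075)&(r<.03)]; print("knob",(k.max(0)+k.min(0))/2,np.median(k[:,2]))
im,_=grab_frame("scene"); cv2.imwrite("pics/s7.png",im[120:240,150:360,::-1].repeat(3,0).repeat(3,1))
E
```

```text
disc [0.50001266 0.12071847 0.06416922] [0.16796358 0.16929613 0.0187816 ] 0.062162082278618726 [-0.00102386 -0.00117187  0.06216151]
knob [0.50019872 0.12037503 0.0858037 ] 0.0904501791291543
```

View pics/s7.png

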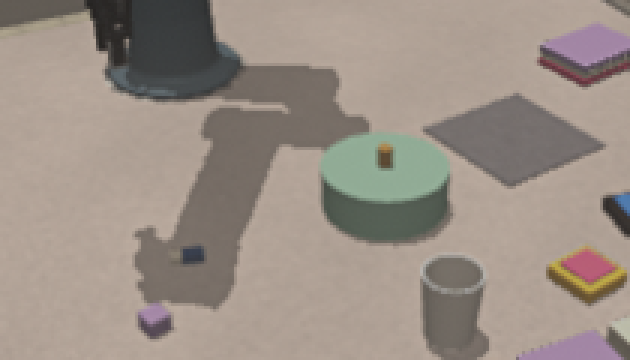

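The lid is home: disc top at 62 mm, level and centred.

```bash
python3 -c "
from plant import *
print(sign_off())"
```

```text
the job is handed in; nothing more can be done
None
```

The job is handed in: the pink stamp is in the middle of the tin with the blue and four plain stamps in a ring round it, the lid measured level and centred on the rim, and the arm kept clear of the bystanders throughout; no verdict came back.

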